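# Stack two live-edge boards for drying

## Task

Build a drying stack on the little stand: the longer board lies along the stand across its two bearers, centred on the stand, the two spacer sticks lie across that board, one directly over each bearer and parallel to it, and the shorter board lies on the sticks, centred above the longer one and parallel to it. Finish by standing the iron weight upright on the middle of the upper board. Keep every piece the way up it starts, and leave the wooden bowl and the vase where they are.

Things in the scene. Friction and masses are not known exactly. Their poses are not given: they have to be found in the camera images.
- stand: Drying stand, fixed to the table: a flat plywood base plank 90 x 190 x 12 mm (its x, y, z). Origin at the centre of its underside, on the table; y is its long axis, z up. It carries the two bearers; the boards go along its y axis.
- bearer_left: Left bearer (on the stand's +y side), fixed: a wooden strip 90 x 14 x 24 mm (x, y, z) lying across the stand, parallel to the stand's x, on top of the base plank. Origin at the centre of its underside, 12 mm above the table; its top is 36 mm above the table. It is 52 to 68 mm from the stand's centre, different at every start and not the same on both sides.
- bearer_right: Right bearer, the same kind of fixed strip (90 x 14 x 24 mm, top 36 mm above the table) on the stand's -y side, 52 to 68 mm from the stand's centre.
- board_long: Longer board, loose: brown wood with dark bark edges, 220 x 54 x 22 mm (x, y, z), about 0.17 kg. Origin at the centre of its underside, x along its length, z up. Starts flat on the table on one side of the stand, lengthwise roughly away from the robot.
- board_short: Shorter board, loose: same wood, width and thickness, 165 x 54 x 22 mm (x, y, z), about 0.13 kg. Origin at the centre of its underside, x along its length, z up. Starts flat on the table on the other side of the stand.
- stick_a: Spacer stick, loose: a dark square wooden strip 90 x 14 x 14 mm (x, y, z), 15 g. Origin at the centre of its underside, x along its length, z up. The two sticks are alike and either may go over either bearer.
- stick_b: The other spacer stick, the same in size, origin and axes.
- weight: Iron weight, loose: dark round body 56 mm across and 35 mm high, above it a neck 20 mm across and a knob 28 mm across from 52 to 68 mm height (70 mm high in all), 0.5 to 0.75 kg. Origin at the centre of its underside, z up along its axis.
- bowl: Bystander: turned wooden bowl, loose, 100 mm across and 45 mm high, on the table beyond the stand. Origin at the centre of its underside. To be left alone.
- vase: Bystander: small dark turned wooden vase, loose, up to 72 mm across and 90 mm high, on the table beyond the stand. Origin at the centre of its underside. To be left alone.

How it is judged:
At the end, for the whole second after the job is handed in: Stack as in the goal: boards flat, centres within 12 mm across and 18 mm along of the stand's centre, parallel to it within 0.12 rad; a stick over each bearer within 12 mm and 0.17 rad; weight upright within 15 mm of the short board's centre; heights within 5 mm; all at rest (x of board_long in the frame of stand between -0.012 and 0.012 m and y of board_long in the frame of stand between -0.018 and 0.018 m and z of board_long in the frame of stand between 0.031 and 0.041 m and angle between the x axis of each of board_long, board_short and the y axis of stand, either way round below 0.12 rad and angle between each of board_long, board_short, weight's own z axis and vertical below 0.06 rad and x of board_short in the frame of stand between -0.012 and 0.012 m and y of board_short in the frame of stand between -0.018 and 0.018 m and z of board_short in the frame of stand between 0.067 and 0.077 m and z of stick_a in the frame of stand between 0.053 and 0.063 m and angle between the x axis of each of stick_a, stick_b and the x axis of stand, either way round below 0.17 rad and z of stick_b in the frame of stand between 0.053 and 0.063 m and ((horizontal distance between stick_a and bearer_left below 0.012 m and horizontal distance between stick_b and bearer_right below 0.012 m) or (horizontal distance between stick_b and bearer_left below 0.012 m and horizontal distance between stick_a and bearer_right below 0.012 m)) and horizontal distance between weight and board_short below 0.015 m and z of weight in the frame of stand between 0.089 and 0.099 m and linear speed of each of board_long, board_short, stick_a, stick_b, weight below 0.02 m/s); the robot touches nothing.
It fails at once if the bowl is disturbed (moved more than 20 mm) (distance of bowl from where it was at the start of the episode above 0.02 m).
It fails at once if the vase is disturbed (moved more than 20 mm) (distance of vase from where it was at the start of the episode above 0.02 m).
It also fails if it takes over 136 s, if anything falls off the work surface, if the arm or the gripper's body presses on something with over 40 N, if the wrist force passes 120 N, or if a joint passes its speed limit or range.

## Robot

A 7-joint arm with a two-finger parallel gripper is mounted at the origin on the work surface. World frame = base frame: x ahead of the robot, y to its left, z up, the work surface at z = 0. Lengths are in m, angles in rad, forces in N, time in s.
With the tool pointing down it reaches from about 0.4 to 0.85 m from the base axis. Payload 10.4 kg.
Tool frame: the origin (TCP) lies at the very end of the fingers, on their centre line; the grasp point (between the pads) lies 19 mm behind it (grip_point_offset is the distance from the TCP to the grasp point, in m); z points along the fingers, y is the line along which they close (so a half turn about z gives the same grasp; the last joint's range is limited). The gripper opens to 87 mm and grips with 3 to 60 N. Pads are 19 mm wide; open, the fingers measure 117 mm over their backs; the gripper's body (75 mm by 190 mm) begins 51 mm behind the grasp point.
Start: joints at [1.242, 0.332, -0.065, 1.46, 0.022, 1.35, -0.088], TCP at [0.188, -0.596, 0.223] pointing down, gripper open.
Joint ranges: [-2.6, 2.6], [-0.5, 2.12], [-1.47, 1.34], [0.16, 2.42], [-1.27, 4.41], [0.06, 2.06], [-2.6, 2.6]. Speed limits (rad/s): [2.22, 2.22, 2.79, 2.79, 3.14, 3.14, 3.14].

## Interface

Orientations are given as a unit quaternion [x, y, z, w].
In Python, from bench import * gives the robot as it stands.
- The arm moves only by the tool play_rows, never from a script. Its argument "increments" is text: rows parted by semicolons, each of 7 numbers parted by spaces: the turn, a rotation vector about the tool's x, y, z in rad, then the shift along the tool's x, y, z in m, then the opening, from 0 (shut) to 1 (fully open). A call has 1 to 8 rows; each row is the pose to reach, as a shift and turn from the pose commanded when the call began, along the tool's axes at that moment; what a row does not reach only later rows make up. A row lasts 1/10 s, in which the tool goes at most 50 mm and 8.59 degrees, less where a joint would pass 70% of its speed; a pose out of reach is approached as far as the arm can. A call with a gripper value outside its range is refused whole. The fingers move at their own pace and stop on an object; "grip_force" is the grip in N (left out, the last holds). Time passes only in rows, so rows that repeat a pose let the fingers close. It gives the time, the measured TCP pose, the force, the opening and the grip force at its end, in the units of the state.
- read_state(): the state, without advancing time (a new reading comes with each control period).
- camera(name): name is "scene" or "top"; returns a dict with "color" (384x512x3 uint8, red, green, blue), "fx", "fy", "cx", "cy" (pixels), "k1" (the pictures are not rectified: a ray, as slopes to the right and down, at radius r is drawn at 1 + k1 r^2 times it, then the intrinsics apply), "camera_from_world" (4x4, takes a point from world to camera coordinates). Camera axes: x right, y down, z forward; pixel columns grow to the right and rows downward; lengths in m; the calibration is good to about 2 mm. A picture is of the moment at which its call begins. There is no depth.
- close_job(): hands the job in; it is judged then, once.
The state is a dict: "time": time; "joint_positions": joint angles; "joint_vel": joint speeds; "joint_torque": joint torques, N m; "ee_pos": TCP position; "eef_rot": TCP orientation; "ft_force": force on the tool from outside, world axes, zero at the start; "torque": the same for the moment, N m; "width": finger opening in m; "grip_force": force on a finger pad.
Only numpy, scipy, OpenCV 4.12 (cv2) and the standard library are available. Lean on these libraries where they do the work, as an engineer would, in place of code of your own. Each camera call takes 0.05 s, during which the arm holds its last target. There are 200 camera calls.

## Working session

There is one attempt and no reset: what is moved stays moved. The work goes in short steps, Python scripts to look and compute and a tool call to move; the robot and the scene stay as the last step left them, time stands still between calls to the robot, and variables do not carry over. Pictures are saved under pics/ and viewed, at most 14 in all, crops included, and the job is handed in when it is done.

Besides the shell and the picture viewer there is one more tool, called after "Request:" in YAML: its name, and indented under it one key for each argument. play_rows: Moves the arm, as the interface text tells. Its arguments: {"type":"object","properties":{"increments":{"type":"string"},"grip_force":{"type":"number"}},"required":["increments"]}

```bash
mkdir -p pics; ls; python3 - <<'E'
from bench import *
import cv2,json
s=read_state();print({k:s[k] for k in('time','ee_pos','eef_rot','width')})
for n in('scene','top'):
    c=camera(n);cv2.imwrite(f'pics/{n}0.png',c['color'][:,:,::-1]);print(n,[c[k] for k in('fx','fy','cx','cy','k1')],c['camera_from_world'])
E
```

```text
pics
{'time': 0.0, 'ee_pos': array([ 0.18805187, -0.5956395 ,  0.22175487]), 'eef_rot': array([ 9.88331777e-01,  1.52314812e-01, -1.29843374e-04, -6.93302942e-04]), 'width': 0.08709176216037938}
scene [461.1873546755162, 461.1873546755162, 248.1635711555778, 192.54221389154065, -0.1916467976264254] [[ 0.02135463  0.99951861  0.02250608 -0.07340371]
 [ 0.56533198  0.00649454 -0.82483791 -0.29439194]
 [-0.82458701  0.03033751 -0.56492115  1.65434085]
 [ 0.          0.          0.          1.        ]]
top [366.0597745512132, 366.0597745512132, 253.8363080867265, 191.18572682630304, -0.048835453809873544] [[ 0.02880117 -0.99953582 -0.00993149  0.05718996]
 [-0.99763206 -0.02812268 -0.06276461  0.59835587]
 [ 0.06245618  0.01171567 -0.99797894  0.84576554]
 [ 0.          0.          0.          1.        ]]
```

View pics/scene0.png

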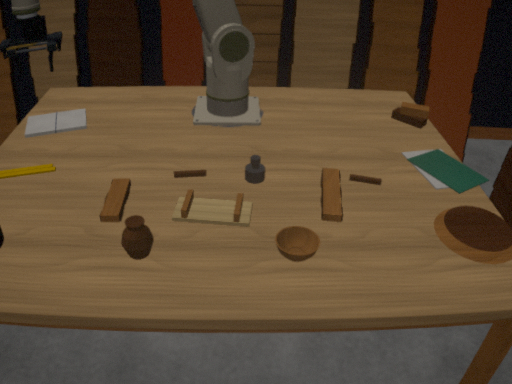

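View pics/top0.png

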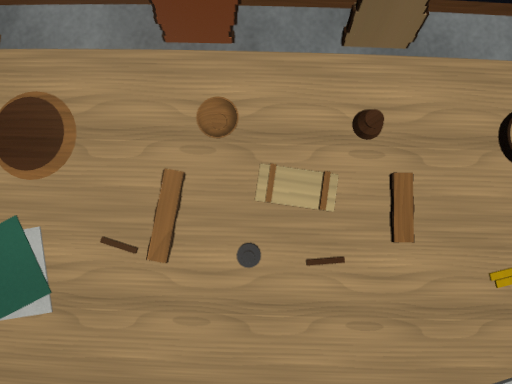

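The scene view shows the weight at (255,172), the sticks at (190,174) and (365,180), the long board at (331,194), the short one at (116,199) and the stand at (213,210). In the top view they are at (248,255), (325,261)/(119,244), (166,215), (402,207) and (297,187). Next I'll measure them with masks.

```bash
cat > h.py <<'E'
from bench import *
import cv2, numpy as np
def ray(c,px):
    """world origin, directions for pixels (N,2)"""
    K=np.array([[c['fx'],0,c['cx']],[0,c['fy'],c['cy']],[0,0,1.]])
    u=cv2.undistortPoints(np.float64(px).reshape(-1,1,2),K,np.array([c['k1'],0,0,0.])).reshape(-1,2)
    T=np.array(c['camera_from_world']);R=T[:3,:3]
    return -R.T@T[:3,3], np.c_[u,np.ones(len(u))]@R
def onplane(c,px,z):
    o,d=ray(c,px); return o+d*((z-o[2])/d[:,2])[:,None]
def tri(c1,p1,c2,p2):
    o1,d1=ray(c1,[p1]);o2,d2=ray(c2,[p2]);d1=d1[0];d2=d2[0]
    A=np.c_[d1,-d2];t=np.linalg.lstsq(A,o2-o1,rcond=None)[0]
    a=o1+d1*t[0];b=o2+d2*t[1];return (a+b)/2,np.linalg.norm(a-b)
def blob(c,box,thr=None,dark=True):
    """largest blob differing from table inside box x0,y0,x1,y1; returns contour, mask"""
    x0,y0,x1,y1=box;im=c['color'][y0:y1,x0:x1]
    im=cv2.resize(im,None,fx=4,fy=4,interpolation=cv2.INTER_CUBIC).astype(np.float32)
    bd=np.median(np.r_[im[:4].reshape(-1,3),im[-4:].reshape(-1,3),im[:,:4].reshape(-1,3),im[:,-4:].reshape(-1,3)],0)
    d=np.clip(np.linalg.norm(im-bd,axis=2),0,255).astype(np.uint8)
    t,m=cv2.threshold(d,thr or 0,255,cv2.THRESH_BINARY+(0 if thr else cv2.THRESH_OTSU))
    m=cv2.morphologyEx(m,cv2.MORPH_OPEN,np.ones((5,5)))
    cs=cv2.findContours(m,cv2.RETR_EXTERNAL,cv2.CHAIN_APPROX_NONE)[0]
    k=max(cs,key=cv2.contourArea)[:,0].astype(float)
    return (k+.5)/4-.5+[x0,y0],m,im
def rect(c,k,z):
    P=onplane(c,k,z)[:,:2]
    (x,y),(w,h),a=cv2.minAreaRect((P*1000).astype(np.float32))
    if w<h:w,h,a=h,w,a+90
    a=(a+90)%180-90
    return np.round([x,y,w,h,a],1)
E
cat > m.py <<'E'
from h import *
t=camera('top');s=camera('scene')
B={'long':((138,158,196,274),(312,158,350,228),.022),'short':((382,160,424,256),(92,170,138,228),.022),
'sa':((94,228,146,262),(342,168,390,192),.014),'sb':((298,248,352,272),(168,164,212,184),.014),
'weight':((228,235,270,276),(238,148,274,190),.035),'stand':((246,154,348,220),(166,182,260,232),.012)}
tiles=[]
for n,(bt,bs,z) in B.items():
    for c,b in((t,bt),(s,bs)):
        k,m,im=blob(c,b)
        v=im.clip(0,255).astype(np.uint8)[:,:,::-1].copy()
        cv2.drawContours(v,cv2.findContours(m,0,1)[0],-1,(0,255,0),1)
        if n=='long' or c is s: tiles.append(cv2.resize(v,None,fx=.9,fy=.9))
        if c is t: print(n,rect(c,k,z))
x=0;y=0;hh=0;C=np.zeros((600,800,3),np.uint8)
st=im
for v in [*tiles,cv2.resize(blob(t,B['stand'][0])[2].clip(0,255).astype(np.uint8)[:,:,::-1],None,fx=.9,fy=.9)]:
    h,w=v.shape[:2]
    if x+w>800:x=0;y+=hh;hh=0
    if y+h>600: print('skip',v.shape);continue
    C[y:y+h,x:x+w]=v;x+=w+2;hh=max(hh,h+2)
cv2.imwrite('pics/m1.png',C)
E
python3 m.py
```

```text
long [533.6 280.2 220.5  60.   -8.8]
short [ 568.3 -251.2  162.7   10.8    0.6]
sa [460.5 392.5  93.3  17.1  74.5]
sb [438.3 -97.2  91.3  16.2 -84. ]
weight [449.2  82.7  57.1  54.6   1.7]
stand [593.  -25.5 111.2  55.8  83.4]
skip (238, 367, 3)
```

View pics/m1.png

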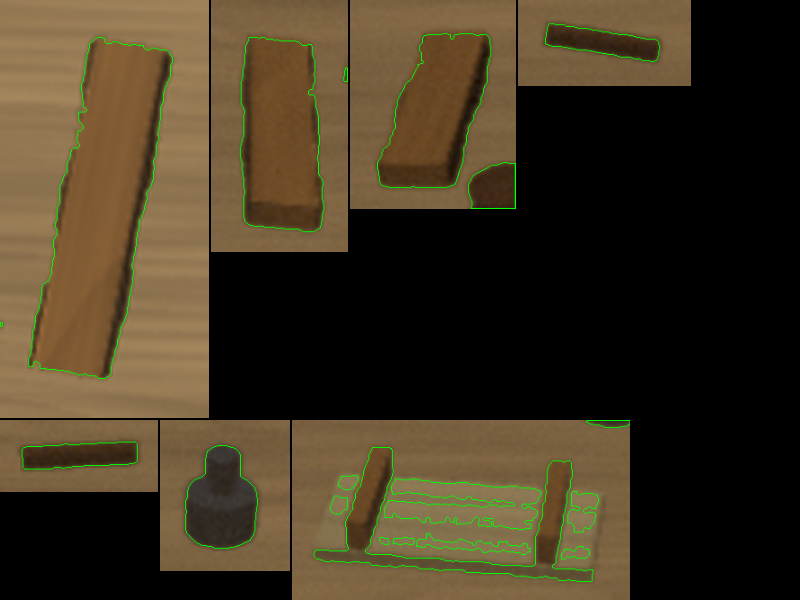

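The crops show clean outlines for the long board, both sticks and the weight. The stand's pale base and the short board in the top view need a better threshold, so I'll refine those and triangulate top-edge corners for the heights.

```bash
cat > m2.py <<'E'
from h import *
t=camera('top');s=camera('scene')
B={'long':((138,158,196,274),(312,158,350,228),.022),'short':((382,160,424,256),(92,170,134,228),.022),
'sa':((94,228,146,262),(342,168,390,192),.014),'sb':((298,248,352,272),(168,164,212,184),.014)}
def corner(k,dx,dy): return k[np.argmax(k@[dx,dy])]
def two(n,kt,ks):
    for nm,a in(('+y',-1),('-y',1)):
        # near-robot end: lower in top view, upper in scene view
        p,e=tri(t,corner(kt,a,1),s,corner(ks,-a,-1)); print('  ',n,nm,np.round(p*1000,1),'gap',round(e*1000,1))
for n,(bt,bs,z) in B.items():
    kt=blob(t,bt,30 if n in('short','long') else None)[0];ks=blob(s,bs)[0]
    print(n,rect(t,kt,z)); two(n,kt,ks)
# stand base in top view: pale; bearers: dark
def sub(c,b):
    x0,y0,x1,y1=b;return cv2.resize(c['color'][y0:y1,x0:x1],None,fx=4,fy=4,interpolation=cv2.INTER_CUBIC),np.array([x0,y0])
def ks(m,o,n):
    m=cv2.morphologyEx(m.astype(np.uint8)*255,cv2.MORPH_CLOSE,np.ones((7,7)))
    cs=sorted(cv2.findContours(m,0,1)[0],key=cv2.contourArea)[-n:]
    return [(q[:,0]+.5)/4-.5+o for q in cs]
im,o=sub(t,(246,154,348,220))
hsv=cv2.cvtColor(im,cv2.COLOR_RGB2HSV).astype(int);g=im.astype(int)
dark=(g[...,0]-g[...,2]>0)&(g[...,1]<95)
print('G perc',np.percentile(g[...,1],[5,20,40,60,80,95]))
bt=ks(dark,o,2); ims,os_=sub(s,(166,182,260,232)); bs=ks(ims[...,1]<72,os_,2)
print('Gs perc',np.percentile(ims[...,1],[5,20,40,60,80,95]))
bt.sort(key=lambda k:k[:,0].mean());bs.sort(key=lambda k:-k[:,0].mean())
for n,a,b in zip(('bL','bR'),bt,bs): print(n,rect(t,a,.036)); two(n,a,b)
pale=ks(g[...,1]>132,o,4); P=np.vstack(pale); print('base',rect(t,P,.012),[len(p) for p in pale])
v=im[:,:,::-1].copy()
for k,cl in [(b,(0,0,255)) for b in bt]+[(b,(0,255,0)) for b in pale]: cv2.polylines(v,[np.int32((k-o+.5)*4)],True,cl)
w=ims[:,:,::-1].copy()
for k in bs: cv2.polylines(w,[np.int32((k-os_+.5)*4)],True,(0,0,255))
r,o2=sub(t,(382,160,424,256)); r=r[:,:,::-1].copy();cv2.polylines(r,[np.int32((blob(t,B['short'][0],30)[0]-o2+.5)*4)],True,(0,255,0))
C=np.zeros((480,800,3),np.uint8);C[:v.shape[0],:v.shape[1]]=v;C[270:270+w.shape[0],:w.shape[1]]=w;C[:r.shape[0],420:420+r.shape[1]]=r
cv2.imwrite('pics/m2.png',C)
E
python3 m2.py
```

```text
long [533.8 280.1 221.   60.1  -8.8]
   long +y [428.5 325.2  16. ] gap 1.6
   long -y [424.1 272.7  20.5] gap 2.2
short [ 568.7 -274.9  167.5   61.6    0.7]
   short +y [ 487.2 -255.1   16.3] gap 7.2
   short -y [ 486.1 -309.1   15.4] gap 1.3
sa [460.5 392.5  93.3  17.1  74.5]
   sa +y [465.5 437.6  11.7] gap 2.4
   sa -y [442.6 351.6  12.2] gap 1.9
sb [438.3 -97.2  91.2  16.2 -84. ]
   sb +y [427.6 -54.4  12. ] gap 2.3
   sb -y [ 435.4 -143.    13. ] gap 0.8
G perc [ 88. 115. 121. 128. 143. 151.]
Gs perc [ 72.  93.  97. 100. 112. 119.]
bL [616.3  35.9  91.6  14.9  -6. ]
   bL +y [572.3  44.1  30.8] gap 1.0
   bL -y [571.9  39.   30.6] gap 2.4
bR [602.4 -88.1  92.5  17.2  -6.6]
   bR +y [559.4 -78.3  31.4] gap 4.0
   bR -y [558.  -91.1  30.8] gap 0.3
base [609.9 -27.5 190.6  91.   83.5] [344, 359, 655]
```

View pics/m2.png

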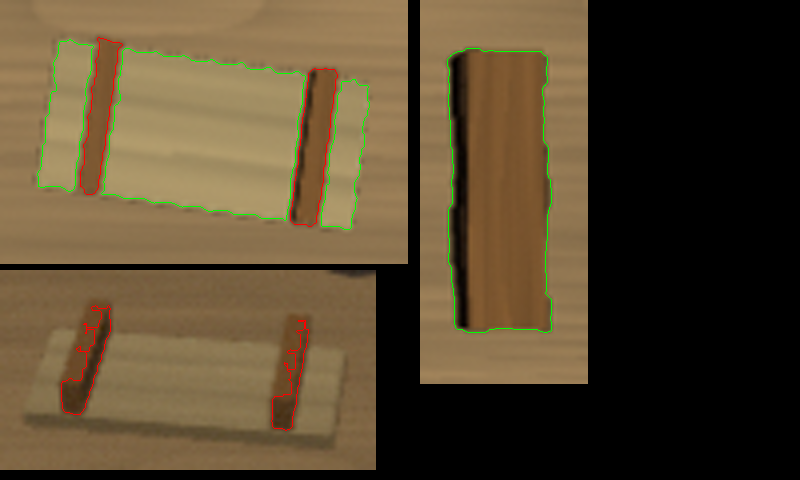

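Top-view fits, with the visible side walls corrected for (mm, deg):

| Piece | x, y | Angle |
|---|---|---|
| Long board | 534, 283 | -8.8 |
| Short board | 568.5, -278.5 | 0.7 |
| Stick a | 460.5, 392.5 | 74.5 |
| Stick b | 438, -97 | -84 |
| Weight | 449, 82.5 | – |
| Stand | 610, -27.5 | long axis 83.5 |
| Left bearer | 616.5, 35.8 | – |
| Right bearer | 602.5, -89.6 | – |

The triangulated heights agree with the text to within a few mm. I'll write a planner that gives the distances, then move.

```bash
cat > plan.py <<'E'
# usage: plan.py x,y,z,psi ... (mm, deg): each leg's shift/turn in tool axes, chained from the measured pose
import sys,numpy as np
from bench import *
from scipy.spatial.transform import Rotation as Ro
s=read_state();p=np.array(s['ee_pos'])*1000;R=Ro.from_quat(s['eef_rot'])
x=R.as_matrix()[:,0]
print('t',round(s['time'],2),'pos',np.round(p,1),'psi',round(np.degrees(np.arctan2(x[1],x[0])),1),'w',round(s['width']*1000,1),'gf',s['grip_force'],'F',np.round(s['ft_force'],1),'q',np.round(s['joint_positions'],2))
for a in sys.argv[1:]:
    *q,psi=map(float,a.split(','));q=np.array(q)
    T=Ro.from_euler('z',psi,degrees=True)*Ro.from_euler('x',180,degrees=True)
    rv=(R.inv()*T).as_rotvec();d=R.inv().apply(q-p)
    print(a,'turn',np.round(rv,3),f'{np.degrees(np.linalg.norm(rv)):.0f}deg','shift',np.round(d/1000,4),f'{np.linalg.norm(d):.0f}mm')
    p=q;R=T
E
python3 plan.py 450,-350,200,80 520,0,200,140 534,283,150,171.2 534,283,40,171.2 534,283,4,171.2
```

```text
t 0.3 pos [ 188.1 -595.9  222.3] psi 17.5 w 87.4 gf 0.0 F [ 0.8  0.5 -0.4] q [ 1.24  0.33 -0.06  1.46  0.02  1.35 -0.09]
450,-350,200,80 turn [-0.   -0.   -1.09] 62deg shift [ 0.3238 -0.1557  0.0224] 360mm
520,0,200,140 turn [-0.     0.    -1.047] 60deg shift [0.3568 0.0082 0.    ] 357mm
534,283,150,171.2 turn [-0.     0.    -0.545] 31deg shift [0.1712 0.2258 0.05  ] 288mm
534,283,40,171.2 turn [0. 0. 0.] 0deg shift [ 0.   -0.    0.11] 110mm
534,283,4,171.2 turn [0. 0. 0.] 0deg shift [ 0.    -0.     0.036] 36mm
```

Request:
play_rows:
  increments: "0 0 -1.09 0.324 -0.156 0.022 1;0 0 -1.09 0.324 -0.156 0.022 1;0 0 -1.09 0.324 -0.156 0.022 1;0 0 -1.09 0.324 -0.156 0.022 1;0 0 -1.09 0.324 -0.156 0.022 1;0 0 -1.09 0.324 -0.156 0.022 1;0 0 -1.09 0.324 -0.156 0.022 1;0 0 -1.09 0.324 -0.156 0.022 1"

```text
time: 1.1
ee_pos: [0.4546, -0.3438, 0.2005]
eef_rot: [0.762, 0.648, 0.001, -0.0]
ft_force: [-1.3, -0.3, -0.8]
width: 0.0871
grip_force: 0.0
```

Request:
play_rows:
  increments: "0 0 -1.047 0.357 0.008 0 1;0 0 -1.047 0.357 0.008 0 1;0 0 -1.047 0.357 0.008 0 1;0 0 -1.047 0.357 0.008 0 1;0 0 -1.047 0.357 0.008 0 1;0 0 -1.047 0.357 0.008 0 1;0 0 -1.047 0.357 0.008 0 1;0 0 -1.047 0.357 0.008 0 1"

```text
time: 1.9
ee_pos: [0.5205, 0.0071, 0.2011]
eef_rot: [0.337, 0.942, 0.001, 0.0]
ft_force: [0.4, -0.0, 0.1]
width: 0.087
grip_force: 0.0
```

```bash
python3 plan.py 534,283,120,171.2 534,283,30,171.2
```

```text
t 1.9 pos [520.5   7.1 201.1] psi 140.7 w 87.0 gf 0.0 F [ 0.4 -0.   0.1] q [ 0.59  0.19 -0.77  1.73  0.13  1.27  0.68]
534,283,120,171.2 turn [ 0.002  0.    -0.533] 31deg shift [0.1644 0.2218 0.0817] 288mm
534,283,30,171.2 turn [0. 0. 0.] 0deg shift [ 0.   -0.    0.09] 90mm
```

Request:
play_rows:
  increments: "0 0 -0.533 0.164 0.222 0.082 1;0 0 -0.533 0.164 0.222 0.082 1;0 0 -0.533 0.164 0.222 0.082 1;0 0 -0.533 0.164 0.222 0.082 1;0 0 -0.533 0.164 0.222 0.082 1;0 0 -0.533 0.164 0.222 0.082 1;0 0 -0.533 0.164 0.222 0.082 1;0 0 -0.533 0.164 0.222 0.082 1"

```text
time: 2.7
ee_pos: [0.5372, 0.2761, 0.1179]
eef_rot: [0.083, 0.997, -0.0, -0.001]
ft_force: [0.7, -1.2, -0.1]
width: 0.0868
grip_force: 0.0
```

```bash
python3 plan.py 534,283,40,171.2 534,283,4,171.2;python3 - <<'E'
from h import *
t=camera('top');cv2.imwrite('pics/t1.png',cv2.resize(t['color'][110:310,90:350,::-1],None,fx=3,fy=3))
E
```

```text
t 2.7 pos [537.2 276.1 117.9] psi 170.5 w 86.8 gf 0.0 F [ 0.7 -1.2 -0.1] q [ 0.11  0.51 -0.87  1.61  0.41  1.21  0.57]
534,283,40,171.2 turn [-0.001 -0.001 -0.012] 1deg shift [0.0042 0.0063 0.0779] 78mm
534,283,4,171.2 turn [0. 0. 0.] 0deg shift [ 0.    -0.     0.036] 36mm
```

View pics/t1.png

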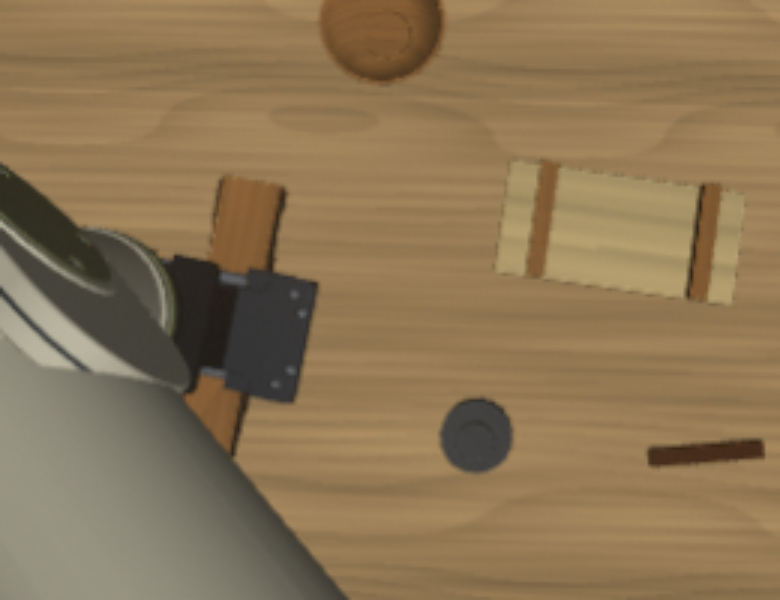

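The gripper sits over the long board, aligned with it. I'll correct, descend and let it settle.

Request:
play_rows:
  increments: "0 0 -0.012 0.004 0.006 0.04 1;0 0 -0.012 0.004 0.006 0.078 1;0 0 -0.012 0.004 0.006 0.078 1;0 0 -0.012 0.004 0.006 0.078 1;0 0 -0.012 0.004 0.006 0.078 1"

```text
time: 3.25
ee_pos: [0.5361, 0.2824, 0.043]
eef_rot: [0.078, 0.997, 0.001, 0.001]
ft_force: [0.6, 0.1, 0.7]
width: 0.0873
grip_force: 0.0
```

```bash
python3 plan.py 534,283,4,171.2
```

```text
t 3.25 pos [536.1 282.4  43. ] psi 171.1 w 87.3 gf 0.0 F [0.6 0.1 0.7] q [ 0.07  0.59 -0.82  1.67  0.48  1.09  0.52]
534,283,4,171.2 turn [ 0.001  0.003 -0.002] 0deg shift [0.0023 0.0002 0.039 ] 39mm
```

Request:
play_rows:
  increments: "0 0 0 0.002 0 0.02 1;0 0 0 0.002 0 0.037 1;0 0 0 0.002 0 0.037 1;0 0 0 0.002 0 0.037 0.4;0 0 0 0.002 0 0.037 0.4;0 0 0 0.002 0 0.037 0.4;0 0 0 0.002 0 0.037 0.4;0 0 0 0.002 0 0.037 0.4"
  grip_force: 30

```text
time: 4.05
ee_pos: [0.5327, 0.2829, 0.0038]
eef_rot: [0.077, 0.997, 0.0, 0.0]
ft_force: [-0.1, 0.5, 1.1]
width: 0.0545
grip_force: 0.9
```

```bash
python3 plan.py 534,283,140,171.2 590,100,140,128 610,-27.5,120,83.5 610,-27.5,60,83.5 610,-27.5,44,83.5
```

```text
t 4.05 pos [532.7 282.9   3.8] psi 171.2 w 54.5 gf 0.9005537442862988 F [-0.1  0.5  1.1] q [ 0.05  0.64 -0.8   1.7   0.52  1.03  0.49]
534,283,140,171.2 turn [ 0.  0. -0.] 0deg shift [-0.0013  0.0003 -0.1362] 136mm
590,100,140,128 turn [ 0.    -0.     0.754] 43deg shift [-0.0833 -0.1723 -0.    ] 191mm
610,-27.5,120,83.5 turn [-0.    -0.     0.777] 45deg shift [-0.1128 -0.0627  0.02  ] 131mm
610,-27.5,60,83.5 turn [0. 0. 0.] 0deg shift [ 0.   -0.    0.06] 60mm
610,-27.5,44,83.5 turn [0. 0. 0.] 0deg shift [ 0.    -0.     0.016] 16mm
```

Request:
play_rows:
  increments: "0 0 0 0 0 0 0.4;0 0 0 0 0 0 0.4;0 0 0 0 0 -0.02 0.4;0 0 0 0 0 -0.05 0.4;0 0 0 0 0 -0.09 0.4;0 0 0 0 0 -0.13 0.4;0 0 0 0 0 -0.136 0.4;0 0 0 0 0 -0.136 0.4"

```text
time: 4.85
ee_pos: [0.533, 0.2829, 0.1404]
eef_rot: [0.077, 0.997, 0.0, 0.001]
ft_force: [0.4, 0.0, -2.7]
width: 0.0541
grip_force: 30.0
```

Request:
play_rows:
  increments: "0 0 0.1 -0.01 -0.022 0 0.4;0 0 0.2 -0.022 -0.045 0 0.4;0 0 0.3 -0.033 -0.068 0 0.4;0 0 0.4 -0.044 -0.091 0 0.4;0 0 0.5 -0.055 -0.115 0 0.4;0 0 0.6 -0.067 -0.138 0 0.4;0 0 0.7 -0.078 -0.16 0 0.4;0 0 0.754 -0.083 -0.172 0 0.4"

```text
time: 5.65
ee_pos: [0.5879, 0.097, 0.1373]
eef_rot: [0.441, 0.897, -0.001, -0.001]
ft_force: [1.0, -0.3, -1.9]
width: 0.0539
grip_force: 30.0
```

Request:
play_rows:
  increments: "0 0 0.1 -0.014 -0.008 0 0.4;0 0 0.2 -0.028 -0.016 0 0.4;0 0 0.3 -0.042 -0.024 0 0.4;0 0 0.4 -0.056 -0.032 0 0.4;0 0 0.5 -0.07 -0.04 0 0.4;0 0 0.6 -0.085 -0.048 0 0.4;0 0 0.7 -0.1 -0.056 0 0.4;0 0 0.777 -0.113 -0.063 0 0.4"

```text
time: 6.45
ee_pos: [0.6074, -0.0281, 0.138]
eef_rot: [0.747, 0.665, -0.001, -0.001]
ft_force: [-0.6, -0.6, -1.6]
width: 0.0536
grip_force: 30.0
```

```bash
python3 plan.py 610,-27.5,60,83.5 610,-27.5,41,83.5
```

```text
t 6.45 pos [607.4 -28.1 138. ] psi 83.3 w 53.6 gf 29.99560922384262 F [-0.6 -0.6 -1.6] q [ 0.38  0.4  -0.52  1.59  0.21  1.21 -0.3 ]
610,-27.5,60,83.5 turn [-0.002  0.    -0.004] 0deg shift [0.0009 0.0027 0.078 ] 78mm
610,-27.5,41,83.5 turn [0. 0. 0.] 0deg shift [ 0.    -0.     0.019] 19mm
```

Request:
play_rows:
  increments: "0 0 0 0.001 0.003 0.03 0.4;0 0 0 0.001 0.003 0.06 0.4;0 0 0 0.001 0.003 0.078 0.4;0 0 0 0.001 0.003 0.078 0.4;0 0 0 0.001 0.003 0.078 0.4;0 0 0 0.001 0.003 0.078 0.4;0 0 0 0.001 0.003 0.078 0.4"

```text
time: 7.15
ee_pos: [0.6119, -0.027, 0.0627]
eef_rot: [0.746, 0.666, 0.001, 0.001]
ft_force: [-0.8, -0.2, -1.2]
width: 0.0539
grip_force: 30.0
```

```bash
python3 plan.py 610,-27.5,41,83.5;python3 - <<'E'
from h import *
t=camera('top');s=camera('scene');cv2.imwrite('pics/t2.png',np.hstack([cv2.resize(t['color'][130:230,230:362,::-1],None,fx=3,fy=3),cv2.resize(s['color'][140:240,150:280,::-1],None,fx=3,fy=3)]))
E
```

```text
t 7.15 pos [611.9 -27.   62.7] psi 83.5 w 53.9 gf 29.998051822185516 F [-0.8 -0.2 -1.2] q [ 0.36  0.49 -0.5   1.65  0.26  1.07 -0.33]
610,-27.5,41,83.5 turn [ 0.002 -0.    -0.   ] 0deg shift [-0.0008 -0.0019  0.0217] 22mm
```

View pics/t2.png

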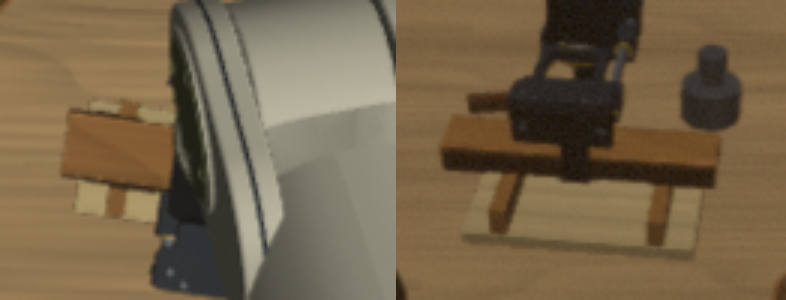

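The board hangs along the stand above both bearers and overlaps both ends evenly. I'll lower it and release.

Request:
play_rows:
  increments: "0 0 0 -0.001 -0.001 0.01 0.4;0 0 0 -0.001 -0.001 0.018 0.4;0 0 0 -0.001 -0.001 0.021 0.4;0 0 0 -0.001 -0.001 0.022 0.4;0 0 0 -0.001 -0.001 0.022 0.4;0 0 0 -0.001 -0.001 0.022 0.4"

```text
time: 7.85
ee_pos: [0.6095, -0.0282, 0.0398]
eef_rot: [0.746, 0.666, -0.001, -0.0]
ft_force: [-5.6, -0.7, 7.4]
width: 0.0532
grip_force: 30.0
```

Request:
play_rows:
  increments: "0 0 0 0 0 0 0.85;0 0 0 0 0 0 0.85;0 0 0 0 0 0 0.85;0 0 0 0 0 -0.03 0.85;0 0 0 0 0 -0.06 0.85;0 0 0 0 0 -0.1 0.85;0 0 0 0 0 -0.1 0.85;0 0 0 0 0 -0.1 0.85"

```text
time: 8.65
ee_pos: [0.6107, -0.028, 0.1404]
eef_rot: [0.746, 0.666, 0.001, 0.001]
ft_force: [-0.2, 0.0, -0.8]
width: 0.0737
grip_force: 0.0
```

```bash
python3 plan.py 438,-97,90,96 438,-97,30,96 438,-97,4,96
```

```text
t 8.65 pos [610.7 -28.  140.4] psi 83.5 w 73.7 gf 0.0 F [-0.2  0.  -0.8] q [ 0.38  0.41 -0.52  1.58  0.21  1.21 -0.29]
438,-97,90,96 turn [ 0.002  0.    -0.219] 13deg shift [-0.0882 -0.1638  0.05  ] 193mm
438,-97,30,96 turn [0. 0. 0.] 0deg shift [ 0.   -0.    0.06] 60mm
438,-97,4,96 turn [0. 0. 0.] 0deg shift [ 0.    -0.     0.026] 26mm
```

Request:
play_rows:
  increments: "0 0 -0.05 -0.022 -0.041 0 0.5;0 0 -0.1 -0.044 -0.082 0 0.5;0 0 -0.16 -0.066 -0.12 0.02 0.5;0 0 -0.219 -0.088 -0.164 0.05 0.5;0 0 -0.219 -0.088 -0.164 0.05 0.5;0 0 -0.219 -0.088 -0.164 0.08 0.5;0 0 -0.219 -0.088 -0.164 0.1 0.5;0 0 -0.219 -0.088 -0.164 0.1 0.5"

```text
time: 9.45
ee_pos: [0.4351, -0.0961, 0.0368]
eef_rot: [0.669, 0.743, -0.001, -0.002]
ft_force: [-0.7, 0.4, 0.9]
width: 0.0435
grip_force: 0.0
```

```bash
python3 plan.py 438,-97,4,96; python3 - <<'E'
from h import *
t=camera('top');k=blob(t,(236,150,360,224))[0]
cv2.imwrite('pics/t3.png',cv2.resize(t['color'][140:280,230:362,::-1],None,fx=3,fy=3))
E
```

```text
t 9.45 pos [435.1 -96.1  36.8] psi 96.0 w 43.5 gf 0.0 F [-0.7  0.4  0.9] q [ 0.62  0.19 -0.54  2.09  0.12  0.9   0.12]
438,-97,4,96 turn [-0.005 -0.002  0.   ] 0deg shift [-0.0013  0.003   0.0328] 33mm
```

View pics/t3.png

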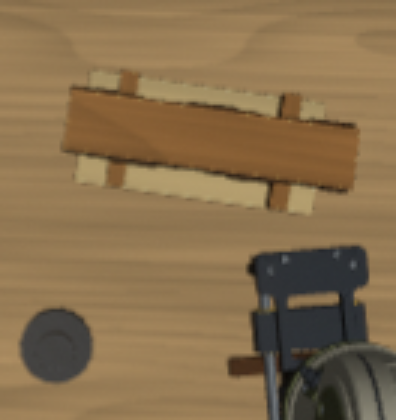

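The long board lies parallel and centred on the stand: overhang is about 17 px left and 35 px right, and parallax explains most of that difference. Now the stick grasp.

Request:
play_rows:
  increments: "0 0 0 -0.001 0.002 0.018 0.5;0 0 0 -0.001 0.002 0.032 0.5;0 0 0 -0.001 0.002 0.032 0.5;0 0 0 -0.001 0.002 0.032 0.05;0 0 0 -0.001 0.002 0.032 0.05;0 0 0 -0.001 0.002 0.032 0.05;0 0 0 -0.001 0.002 0.032 0.05;0 0 0 -0.001 0.002 0.032 0.05"
  grip_force: 15

```text
time: 10.3
ee_pos: [0.4395, -0.0976, 0.0079]
eef_rot: [0.669, 0.743, 0.0, 0.0]
ft_force: [-1.6, 0.4, 1.9]
width: 0.0139
grip_force: 15.0
```

```bash
python3 plan.py 438,-97,130,96 520,-93,130,135 602.5,-89.6,130,173.5 602.5,-89.6,80,173.5 602.5,-89.6,63,173.5
```

```text
t 10.3 pos [439.5 -97.6   7.9] psi 96.0 w 13.9 gf 15.000421553850174 F [-1.6  0.4  1.9] q [ 0.61  0.25 -0.53  2.1   0.17  0.83  0.08]
438,-97,130,96 turn [0.001 0.    0.   ] 0deg shift [ 0.0007 -0.0013 -0.1221] 122mm
520,-93,130,135 turn [ 0.     0.    -0.681] 39deg shift [-0.0046  0.082   0.    ] 82mm
602.5,-89.6,130,173.5 turn [-0.     0.    -0.672] 38deg shift [-0.0559  0.0607  0.    ] 83mm
602.5,-89.6,80,173.5 turn [0. 0. 0.] 0deg shift [ 0.   -0.    0.05] 50mm
602.5,-89.6,63,173.5 turn [0. 0. 0.] 0deg shift [ 0.    -0.     0.017] 17mm
```

Request:
play_rows:
  increments: "0 0 0 0 0 -0.03 0.05;0 0 0 0 0 -0.07 0.05;0 0 0 0 0 -0.11 0.05;0 0 0 0 0 -0.122 0.05;0 0 0 0 0 -0.122 0.05"

```text
time: 10.8
ee_pos: [0.4404, -0.0979, 0.1312]
eef_rot: [0.669, 0.743, 0.001, 0.002]
ft_force: [-0.9, 1.0, -0.9]
width: 0.0135
grip_force: 15.0
```

Request:
play_rows:
  increments: "0 0 -0.1 -0.001 0.012 0 0.05;0 0 -0.2 -0.001 0.024 0 0.05;0 0 -0.3 -0.002 0.036 0 0.05;0 0 -0.4 -0.003 0.048 0 0.05;0 0 -0.5 -0.003 0.06 0 0.05;0 0 -0.6 -0.004 0.072 0 0.05;0 0 -0.681 -0.005 0.082 0 0.05;0 0 -0.681 -0.005 0.082 0 0.05"

```text
time: 11.6
ee_pos: [0.5212, -0.0934, 0.1274]
eef_rot: [0.382, 0.924, 0.0, -0.001]
ft_force: [-0.9, 0.3, -0.6]
width: 0.0135
grip_force: 15.0
```

Request:
play_rows:
  increments: "0 0 -0.1 -0.008 0.009 0 0.05;0 0 -0.2 -0.016 0.018 0 0.05;0 0 -0.3 -0.025 0.027 0 0.05;0 0 -0.4 -0.033 0.036 0 0.05;0 0 -0.5 -0.041 0.045 0 0.05;0 0 -0.6 -0.049 0.054 0 0.05;0 0 -0.672 -0.056 0.061 0 0.05;0 0 -0.672 -0.056 0.061 0 0.05"

```text
time: 12.4
ee_pos: [0.6037, -0.0901, 0.128]
eef_rot: [0.057, 0.998, 0.0, -0.001]
ft_force: [-0.6, -0.3, -0.2]
width: 0.0137
grip_force: 15.0
```

```bash
python3 plan.py 602.5,-89.6,85,173.5
```

```text
t 12.4 pos [603.7 -90.1 128. ] psi 173.5 w 13.7 gf 14.998952597379684 F [-0.6 -0.3 -0.2] q [ 0.6   0.45 -0.68  1.59  0.3   1.21  1.32]
602.5,-89.6,85,173.5 turn [ 0.001 -0.002 -0.   ] 0deg shift [0.0012 0.0003 0.043 ] 43mm
```

Request:
play_rows:
  increments: "0 0 0 0.001 0 0.02 0.05;0 0 0 0.001 0 0.04 0.05;0 0 0 0.001 0 0.048 0.05;0 0 0 0.001 0 0.048 0.05;0 0 0 0.001 0 0.048 0.05"

```text
time: 12.9
ee_pos: [0.603, -0.0902, 0.0821]
eef_rot: [0.057, 0.998, -0.0, 0.0]
ft_force: [1.0, 0.4, -0.3]
width: 0.0139
grip_force: 15.0
```

```bash
python3 plan.py 602.5,-89.6,66,173.5
```

```text
t 12.9 pos [603.  -90.2  82.1] psi 173.5 w 13.9 gf 15.000053197145462 F [ 1.   0.4 -0.3] q [ 0.59  0.5  -0.66  1.63  0.33  1.12  1.3 ]
602.5,-89.6,66,173.5 turn [-0.     0.    -0.001] 0deg shift [0.0006 0.0005 0.0161] 16mm
```

Request:
play_rows:
  increments: "0 0 0 0.001 0 0.008 0.05;0 0 0 0.001 0 0.013 0.05;0 0 0 0.001 0 0.015 0.05;0 0 0 0.001 0 0.016 0.05;0 0 0 0.001 0 0.016 0.05"

```text
time: 13.4
ee_pos: [0.602, -0.0901, 0.0659]
eef_rot: [0.056, 0.998, -0.0, -0.0]
ft_force: [-3.2, 0.6, 4.8]
width: 0.0136
grip_force: 15.0
```

Request:
play_rows:
  increments: "0 0 0 0 0 0 0.45;0 0 0 0 0 0 0.45;0 0 0 0 0 0 0.45;0 0 0 0 0 -0.03 0.45;0 0 0 0 0 -0.07 0.45;0 0 0 0 0 -0.1 0.45;0 0 0 0 0 -0.1 0.45"

```text
time: 14.1
ee_pos: [0.6044, -0.0899, 0.1702]
eef_rot: [0.056, 0.998, -0.0, 0.004]
ft_force: [0.0, -0.4, 0.3]
width: 0.0387
grip_force: 0.0
```

```bash
python3 plan.py 540,200,165,120 460.5,392.5,90,74.5
```

```text
t 14.1 pos [604.4 -89.9 170.2] psi 173.5 w 38.7 gf 0.0 F [ 0.  -0.4  0.3] q [ 0.61  0.41 -0.69  1.55  0.27  1.27  1.34]
540,200,165,120 turn [0.003 0.007 0.935] 54deg shift [0.0966 0.2808 0.0044] 297mm
460.5,392.5,90,74.5 turn [-0.    -0.     0.794] 45deg shift [0.2065 0.0274 0.075 ] 221mm
```

Request:
play_rows:
  increments: "0 0 0.12 0.012 0.035 0 0.5;0 0 0.24 0.024 0.07 0 0.5;0 0 0.36 0.036 0.105 0 0.5;0 0 0.48 0.048 0.14 0 0.5;0 0 0.6 0.06 0.175 0 0.5;0 0 0.72 0.072 0.21 0 0.5;0 0 0.84 0.084 0.245 0 0.5;0 0 0.935 0.097 0.281 0 0.5"

```text
time: 14.9
ee_pos: [0.5367, 0.2011, 0.1648]
eef_rot: [0.503, 0.865, -0.0, -0.0]
ft_force: [2.0, 0.5, -0.0]
width: 0.0433
grip_force: 0.0
```

Request:
play_rows:
  increments: "0 0 0.13 0.034 0.005 0.01 0.5;0 0 0.26 0.068 0.009 0.025 0.5;0 0 0.39 0.102 0.013 0.037 0.5;0 0 0.52 0.136 0.018 0.05 0.5;0 0 0.65 0.17 0.022 0.06 0.5;0 0 0.794 0.206 0.027 0.075 0.5;0 0 0.794 0.206 0.027 0.1 0.5;0 0 0.794 0.206 0.027 0.1 0.5"

```text
time: 15.7
ee_pos: [0.4553, 0.3913, 0.0618]
eef_rot: [0.795, 0.606, -0.003, 0.0]
ft_force: [0.3, -0.9, 0.1]
width: 0.0437
grip_force: 0.0
```

```bash
python3 plan.py 460.5,392.5,30,74.5; python3 - <<'E'
from h import *
t=camera('top')
cv2.imwrite('pics/t4.png',cv2.resize(t['color'][140:280,80:362,::-1],None,fx=2.7,fy=2.7))
E
```

```text
t 15.7 pos [455.3 391.3  61.8] psi 74.6 w 43.7 gf 0.0 F [ 0.3 -0.9  0.1] q [-0.32  0.49 -0.59  1.67  0.3   1.08 -1.27]
460.5,392.5,30,74.5 turn [-0.004  0.005  0.002] 0deg shift [0.0027 0.0048 0.0317] 32mm
```

View pics/t4.png

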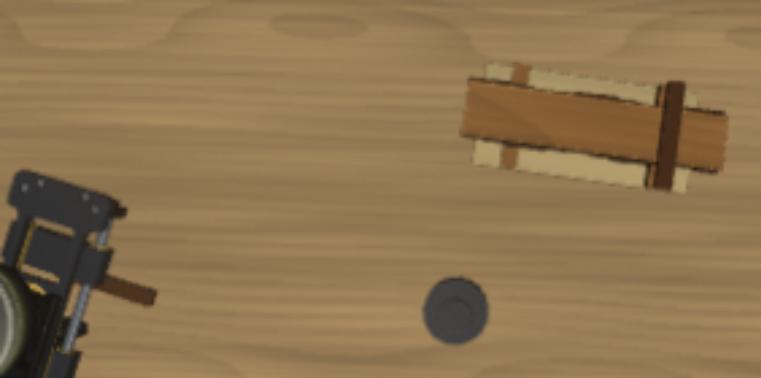

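Stick b lies across the board over the right bearer (crop px 670,135), with the small offset expected from parallax. Now I'll pick up stick a.

Request:
play_rows:
  increments: "0 0 0 0.003 0.005 0.02 0.5;0 0 0 0.003 0.005 0.032 0.5;0 0 0 0.003 0.005 0.032 0.5;0 0 0 0.003 0.005 0.032 0.5;0 0 0 0.003 0.005 0.032 0.5"

```text
time: 16.25
ee_pos: [0.4639, 0.3937, 0.0346]
eef_rot: [0.796, 0.605, 0.001, 0.0]
ft_force: [0.2, -0.5, -0.8]
width: 0.0436
grip_force: 0.0
```

```bash
python3 plan.py 460.5,392.5,5,74.5
```

```text
t 16.25 pos [463.9 393.7  34.6] psi 74.5 w 43.6 gf 0.0 F [ 0.2 -0.5 -0.8] q [-0.33  0.53 -0.58  1.67  0.33  1.03 -1.28]
460.5,392.5,5,74.5 turn [ 0.001 -0.001 -0.001] 0deg shift [-0.0021 -0.0029  0.0296] 30mm
```

Request:
play_rows:
  increments: "0 0 0 -0.002 -0.003 0.015 0.5;0 0 0 -0.002 -0.003 0.029 0.5;0 0 0 -0.002 -0.003 0.029 0.5;0 0 0 -0.002 -0.003 0.029 0.05;0 0 0 -0.002 -0.003 0.029 0.05;0 0 0 -0.002 -0.003 0.029 0.05;0 0 0 -0.002 -0.003 0.029 0.05;0 0 0 -0.002 -0.003 0.029 0.05"

```text
time: 17.05
ee_pos: [0.4602, 0.3926, 0.0048]
eef_rot: [0.796, 0.605, 0.0, 0.0]
ft_force: [-0.4, 0.6, 0.6]
width: 0.014
grip_force: 15.0
```

```bash
python3 plan.py 460.5,392.5,140,74.5 540,210,140,124 616.5,35.8,140,173.5
```

```text
t 17.05 pos [460.2 392.6   4.8] psi 74.5 w 14.0 gf 15.000234693288803 F [-0.4  0.6  0.6] q [-0.34  0.57 -0.56  1.7   0.35  0.98 -1.3 ]
460.5,392.5,140,74.5 turn [ 0.    -0.    -0.001] 0deg shift [ 1.000e-04  4.000e-04 -1.352e-01] 135mm
540,210,140,124 turn [ 0.     0.    -0.864] 49deg shift [-0.1546  0.1254  0.    ] 199mm
616.5,35.8,140,173.5 turn [ 0.     0.    -0.864] 50deg shift [-0.1872 -0.034  -0.    ] 190mm
```

Request:
play_rows:
  increments: "0 0 0 0 0 -0.03 0.05;0 0 0 0 0 -0.07 0.05;0 0 0 0 0 -0.11 0.05;0 0 0 0 0 -0.135 0.05;0 0 0 0 0 -0.135 0.05"

```text
time: 17.55
ee_pos: [0.4615, 0.3941, 0.1439]
eef_rot: [0.796, 0.605, 0.003, 0.0]
ft_force: [0.1, -0.1, -0.0]
width: 0.0138
grip_force: 15.0
```

Request:
play_rows:
  increments: "0 0 -0.12 -0.021 0.017 0 0.05;0 0 -0.24 -0.043 0.035 0 0.05;0 0 -0.36 -0.064 0.052 0 0.05;0 0 -0.48 -0.086 0.07 0 0.05;0 0 -0.6 -0.107 0.087 0 0.05;0 0 -0.72 -0.129 0.104 0 0.05;0 0 -0.82 -0.147 0.119 0 0.05;0 0 -0.864 -0.155 0.125 0 0.05"

```text
time: 18.35
ee_pos: [0.5398, 0.2064, 0.1385]
eef_rot: [0.469, 0.883, -0.001, -0.0]
ft_force: [0.1, 0.1, -0.6]
width: 0.0136
grip_force: 15.0
```

Request:
play_rows:
  increments: "0 0 -0.12 -0.026 -0.005 0 0.05;0 0 -0.24 -0.052 -0.009 0 0.05;0 0 -0.36 -0.078 -0.014 0 0.05;0 0 -0.48 -0.104 -0.019 0 0.05;0 0 -0.6 -0.13 -0.024 0 0.05;0 0 -0.74 -0.16 -0.029 0 0.05;0 0 -0.864 -0.187 -0.034 0 0.05;0 0 -0.864 -0.187 -0.034 0 0.05"

```text
time: 19.15
ee_pos: [0.6161, 0.0301, 0.1381]
eef_rot: [0.058, 0.998, -0.001, -0.001]
ft_force: [-0.0, -0.7, 0.3]
width: 0.0136
grip_force: 15.0
```

```bash
python3 plan.py 616.5,35.8,82,173.5
```

```text
t 19.15 pos [616.1  30.1 138.1] psi 173.4 w 13.6 gf 14.997922629117966 F [-0.  -0.7  0.3] q [ 0.45  0.48 -0.76  1.56  0.34  1.24  1.1 ]
616.5,35.8,82,173.5 turn [-0.002 -0.001 -0.002] 0deg shift [0.0002 0.0058 0.0561] 56mm
```

Request:
play_rows:
  increments: "0 0 0 0 0.003 0.02 0.05;0 0 0 0 0.003 0.04 0.05;0 0 0 0 0.003 0.056 0.05;0 0 0 0 0.003 0.056 0.05;0 0 0 0 0.003 0.056 0.05;0 0 0 0 0.003 0.056 0.05"

```text
time: 19.75
ee_pos: [0.6161, 0.0388, 0.0846]
eef_rot: [0.057, 0.998, 0.0, 0.001]
ft_force: [0.5, -0.7, 0.3]
width: 0.0138
grip_force: 15.0
```

```bash
python3 plan.py 616.5,35.8,63,173.5
```

```text
t 19.75 pos [616.1  38.8  84.6] psi 173.5 w 13.8 gf 15.000072419643402 F [ 0.5 -0.7  0.3] q [ 0.43  0.53 -0.74  1.61  0.38  1.15  1.06]
616.5,35.8,63,173.5 turn [ 0.     0.001 -0.   ] 0deg shift [-0.0007 -0.003   0.0216] 22mm
```

Request:
play_rows:
  increments: "0 0 0 0 -0.003 0.01 0.05;0 0 0 0 -0.003 0.017 0.05;0 0 0 0 -0.003 0.02 0.05;0 0 0 0 -0.003 0.021 0.05;0 0 0 0 -0.003 0.022 0.05;0 0 0 0 -0.003 0.022 0.05"

```text
time: 20.35
ee_pos: [0.615, 0.0351, 0.0626]
eef_rot: [0.057, 0.998, -0.001, -0.0]
ft_force: [-7.5, -2.6, 13.0]
width: 0.0142
grip_force: 15.0
```

Request:
play_rows:
  increments: "0 0 0 0 0 0 0.45;0 0 0 0 0 0 0.45;0 0 0 0 0 0 0.45;0 0 0 0 0 -0.03 0.45;0 0 0 0 0 -0.07 0.45;0 0 0 0 0 -0.1 0.45;0 0 0 0 0 -0.1 0.45;0 0 0 0 0 -0.1 0.45"

```text
time: 21.15
ee_pos: [0.6154, 0.0356, 0.1617]
eef_rot: [0.057, 0.998, -0.0, 0.0]
ft_force: [0.5, 0.0, -0.1]
width: 0.0396
grip_force: 0.0
```

```bash
python3 plan.py 568.5,-278.5,120,180.7
```

```text
t 21.15 pos [615.4  35.6 161.7] psi 173.5 w 39.6 gf 0.0 F [ 0.5  0.  -0.1] q [ 0.45  0.46 -0.77  1.53  0.33  1.28  1.1 ]
568.5,-278.5,120,180.7 turn [-0.     0.001 -0.126] 7deg shift [ 0.011  -0.3174  0.0417] 320mm
```

Request:
play_rows:
  increments: "0 0 -0.02 0.002 -0.045 0 1;0 0 -0.04 0.004 -0.09 0 1;0 0 -0.06 0.005 -0.135 0 1;0 0 -0.08 0.007 -0.18 0 1;0 0 -0.1 0.008 -0.225 0 1;0 0 -0.12 0.01 -0.27 0.01 1;0 0 -0.126 0.011 -0.317 0.03 1;0 0 -0.126 0.011 -0.317 0.042 1"

```text
time: 21.95
ee_pos: [0.5644, -0.2864, 0.1158]
eef_rot: [-0.001, 1.0, -0.001, -0.002]
ft_force: [-0.6, -0.5, -0.8]
width: 0.0858
grip_force: 0.0
```

Request:
play_rows:
  increments: "0 0 0 0 0 0.03 1;0 0 0 0 0 0.06 1;0 0 0 0 0 0.08 1;0 0 0 0 0 0.08 1;0 0 0 0 0 0.08 1"

```text
time: 22.45
ee_pos: [0.5679, -0.2777, 0.039]
eef_rot: [-0.006, 1.0, 0.0, -0.001]
ft_force: [0.3, -0.7, 0.2]
width: 0.0869
grip_force: 0.0
```

```bash
python3 plan.py 568.5,-278.5,5,180.7; python3 - <<'E'
from h import *
t=camera('top')
s=camera('scene');cv2.imwrite('pics/t5.png',np.hstack([cv2.resize(t['color'][145:265,245:430,::-1],None,fx=2.2,fy=2.2),cv2.resize(s['color'][140:260,90:270,::-1],None,fx=2.2,fy=2.2)]))
E
```

```text
t 22.45 pos [ 567.9 -277.7   39. ] psi -179.3 w 86.9 gf 0.0 F [ 0.3 -0.7  0.2] q [ 0.87  0.59 -0.64  1.6   0.39  1.08  1.7 ]
568.5,-278.5,5,180.7 turn [ 0.001 -0.001  0.   ] 0deg shift [-0.0006 -0.0009  0.034 ] 34mm
```

View pics/t5.png

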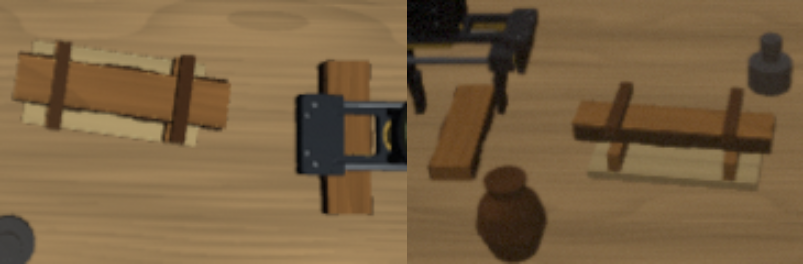

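Both sticks lie over their bearers (crop px 58,85 and 182,100), and the fingers straddle the short board. I'll grasp it.

Request:
play_rows:
  increments: "0 0 0 0 -0.001 0.018 1;0 0 0 0 -0.001 0.033 1;0 0 0 0 -0.001 0.033 1;0 0 0 0 -0.001 0.033 0.4;0 0 0 0 -0.001 0.033 0.4;0 0 0 0 -0.001 0.033 0.4;0 0 0 0 -0.001 0.033 0.4;0 0 0 0 -0.001 0.033 0.4"
  grip_force: 30

```text
time: 23.35
ee_pos: [0.5685, -0.2792, 0.0069]
eef_rot: [-0.006, 1.0, -0.0, 0.0]
ft_force: [0.3, -0.8, 0.9]
width: 0.0548
grip_force: 0.5
```

Request:
play_rows:
  increments: "0 0 0 0 0 0 0.4;0 0 0 0 0 0 0.4;0 0 0 0 0 -0.03 0.4;0 0 0 0 0 -0.07 0.4;0 0 0 0 0 -0.11 0.4;0 0 0 0 0 -0.15 0.4;0 0 0 0 0 -0.165 0.4;0 0 0 0 0 -0.165 0.4"

```text
time: 24.15
ee_pos: [0.5693, -0.2795, 0.1737]
eef_rot: [-0.006, 1.0, -0.001, 0.002]
ft_force: [0.8, 0.7, -1.2]
width: 0.0536
grip_force: 30.0
```

```bash
python3 plan.py 580,-150,170,132 610,-27.5,170,83.5
```

```text
t 24.15 pos [ 569.3 -279.5  173.7] psi -179.3 w 53.6 gf 29.99467670917511 F [ 0.8  0.7 -1.2] q [ 0.9   0.47 -0.69  1.47  0.3   1.31  1.76]
580,-150,170,132 turn [-0.001  0.004  0.85 ] 49deg shift [-0.0122  0.1294  0.0035] 130mm
610,-27.5,170,83.5 turn [ 0.    -0.     0.846] 49deg shift [0.071  0.1043 0.    ] 126mm
```

Request:
play_rows:
  increments: "0 0 0.11 -0.002 0.016 0 0.4;0 0 0.22 -0.003 0.033 0 0.4;0 0 0.33 -0.005 0.05 0 0.4;0 0 0.44 -0.006 0.067 0 0.4;0 0 0.55 -0.008 0.084 0 0.4;0 0 0.66 -0.009 0.1 0 0.4;0 0 0.77 -0.011 0.117 0 0.4;0 0 0.85 -0.012 0.129 0 0.4"

```text
time: 24.95
ee_pos: [0.5777, -0.1486, 0.1689]
eef_rot: [0.408, 0.913, -0.0, -0.002]
ft_force: [0.7, -0.4, -0.9]
width: 0.0536
grip_force: 30.0
```

Request:
play_rows:
  increments: "0 0 0.12 0.01 0.015 0 0.4;0 0 0.24 0.02 0.03 0 0.4;0 0 0.36 0.03 0.045 0 0.4;0 0 0.48 0.04 0.06 0 0.4;0 0 0.6 0.05 0.075 0 0.4;0 0 0.72 0.06 0.09 0 0.4;0 0 0.846 0.071 0.104 0 0.4;0 0 0.846 0.071 0.104 0 0.4"

```text
time: 25.75
ee_pos: [0.6077, -0.0245, 0.1692]
eef_rot: [0.746, 0.666, -0.001, -0.002]
ft_force: [-0.5, 0.6, -1.8]
width: 0.0537
grip_force: 30.0
```

Request:
play_rows:
  increments: "0 0 0 0 0 0.03 0.4;0 0 0 0 0 0.06 0.4;0 0 0 0 0 0.065 0.4;0 0 0 0 0 0.065 0.4;0 0 0 0 0 0.065 0.4"

```text
time: 26.25
ee_pos: [0.6091, -0.028, 0.1075]
eef_rot: [0.746, 0.666, 0.0, 0.0]
ft_force: [-0.2, -0.4, -1.6]
width: 0.0539
grip_force: 30.0
```

```bash
python3 plan.py 610,-27.5,78,83.5
```

```text
t 26.25 pos [609.1 -28.  107.5] psi 83.6 w 53.9 gf 29.994719624519348 F [-0.2 -0.4 -1.6] q [ 0.38  0.43 -0.52  1.62  0.23  1.15 -0.3 ]
610,-27.5,78,83.5 turn [ 0.001 -0.     0.001] 0deg shift [0.0006 0.0008 0.0295] 30mm
```

Request:
play_rows:
  increments: "0 0 0 0.001 0.001 0.015 0.4;0 0 0 0.001 0.001 0.023 0.4;0 0 0 0.001 0.001 0.027 0.4;0 0 0 0.001 0.001 0.029 0.4;0 0 0 0.001 0.001 0.029 0.4;0 0 0 0.001 0.001 0.029 0.4"

```text
time: 26.85
ee_pos: [0.6092, -0.0268, 0.0788]
eef_rot: [0.746, 0.666, -0.001, 0.0]
ft_force: [-8.0, -0.9, 13.1]
width: 0.0537
grip_force: 30.0
```

Request:
play_rows:
  increments: "0 0 0 0 0 0 0.85;0 0 0 0 0 0 0.85;0 0 0 0 0 0 0.85;0 0 0 0 0 -0.03 0.85;0 0 0 0 0 -0.06 0.85;0 0 0 0 0 -0.1 0.85;0 0 0 0 0 -0.1 0.85;0 0 0 0 0 -0.1 0.85"

```text
time: 27.65
ee_pos: [0.6102, -0.0268, 0.1783]
eef_rot: [0.746, 0.666, 0.001, 0.001]
ft_force: [-0.3, -0.2, 0.7]
width: 0.074
grip_force: 0.0
```

```bash
python3 plan.py 449,82.5,110,83.5
```

```text
t 27.65 pos [610.2 -26.8 178.3] psi 83.5 w 74.0 gf 0.0 F [-0.3 -0.2  0.7] q [ 0.39  0.38 -0.53  1.54  0.2   1.28 -0.28]
449,82.5,110,83.5 turn [0.002 0.    0.   ] 0deg shift [ 0.0904 -0.1726  0.0679] 206mm
```

Request:
play_rows:
  increments: "0 0 0 0.018 -0.035 0 0.85;0 0 0 0.036 -0.07 0 0.85;0 0 0 0.054 -0.105 0.01 0.85;0 0 0 0.072 -0.14 0.03 0.85;0 0 0 0.09 -0.173 0.05 0.85;0 0 0 0.09 -0.173 0.068 0.85;0 0 0 0.09 -0.173 0.068 0.85;0 0 0 0.09 -0.173 0.068 0.85"

```text
time: 28.45
ee_pos: [0.4479, 0.0817, 0.1093]
eef_rot: [0.746, 0.666, -0.0, -0.0]
ft_force: [0.3, -0.9, 0.4]
width: 0.0743
grip_force: 0.0
```

```bash
python3 plan.py 449,82.5,42,83.5; python3 - <<'E'
from h import *
t=camera('top')
s=camera('scene');cv2.imwrite('pics/t6.png',np.hstack([cv2.resize(t['color'][145:285,205:355,::-1],None,fx=2.6,fy=2.6),cv2.resize(s['color'][110:250,150:300,::-1],None,fx=2.6,fy=2.6)]))
x0,y0,x1,y1=244,150,356,222
E
```

```text
t 28.45 pos [447.9  81.7 109.3] psi 83.5 w 74.3 gf 0.0 F [ 0.3 -0.9  0.4] q [ 0.34  0.11 -0.65  2.    0.08  1.06 -0.45]
449,82.5,42,83.5 turn [-0.001 -0.    -0.   ] 0deg shift [0.0009 0.0011 0.0673] 67mm
```

View pics/t6.png

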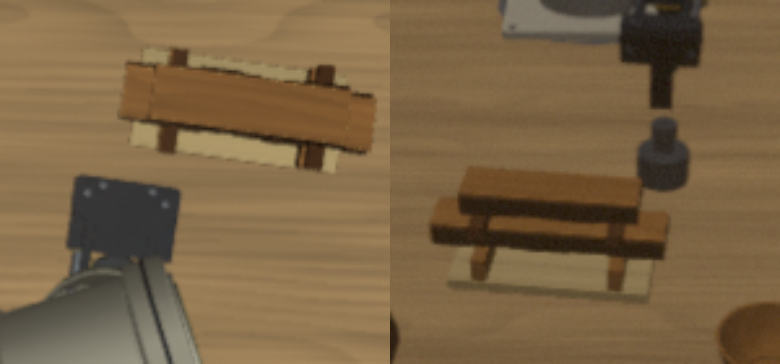

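The short board is centred on the sticks. Its overhang is 33 px left and 23 px right in the crop, balanced once parallax is allowed for. The gripper is above the weight, so I'll descend onto the knob.

Request:
play_rows:
  increments: "0 0 0 0.001 0.001 0.025 0.85;0 0 0 0.001 0.001 0.05 0.85;0 0 0 0.001 0.001 0.066 0.85;0 0 0 0.001 0.001 0.066 0.85;0 0 0 0.001 0.001 0.066 0.1;0 0 0 0.001 0.001 0.066 0.1;0 0 0 0.001 0.001 0.066 0.1;0 0 0 0.001 0.001 0.066 0.1"
  grip_force: 40

```text
time: 29.35
ee_pos: [0.4495, 0.083, 0.0442]
eef_rot: [0.746, 0.666, 0.0, 0.0]
ft_force: [-0.1, 0.4, -0.2]
width: 0.0498
grip_force: 0.0
```

Request:
play_rows:
  increments: "0 0 0 0 0 0 0.1;0 0 0 0 0 0 0.1;0 0 0 0 0 0 0.1;0 0 0 0 0 0 0.1;0 0 0 0 0 0 0.1"

```text
time: 29.85
ee_pos: [0.4486, 0.0831, 0.0435]
eef_rot: [0.746, 0.666, -0.0, -0.0]
ft_force: [-4.4, -0.2, 5.2]
width: 0.0268
grip_force: 40.0
```

```bash
python3 plan.py 449,82.5,180,83.5 609.5,-27,180,83.5 609.5,-27,150,83.5
```

```text
t 29.85 pos [448.6  83.1  43.5] psi 83.5 w 26.8 gf 39.98656139054219 F [-4.4 -0.2  5.2] q [ 0.31  0.22 -0.64  2.06  0.16  0.92 -0.53]
449,82.5,180,83.5 turn [-0.001  0.     0.001] 0deg shift [-0.0006  0.0003 -0.1365] 136mm
609.5,-27,180,83.5 turn [0. 0. 0.] 0deg shift [-0.0906  0.1719  0.    ] 194mm
609.5,-27,150,83.5 turn [0. 0. 0.] 0deg shift [ 0.   -0.    0.03] 30mm
```

Request:
play_rows:
  increments: "0 0 0 0 0 -0.01 0.1;0 0 0 0 0 -0.03 0.1;0 0 0 0 0 -0.06 0.1;0 0 0 0 0 -0.09 0.1;0 0 0 0 0 -0.12 0.1;0 0 0 0 0 -0.137 0.1;0 0 0 0 0 -0.137 0.1"

```text
time: 30.55
ee_pos: [0.4502, 0.0833, 0.1828]
eef_rot: [0.746, 0.666, 0.002, 0.001]
ft_force: [0.1, -0.4, -6.7]
width: 0.0267
grip_force: 40.0
```

```bash
python3 plan.py 609.5,-27,180,83.5; python3 - <<'E'
from h import *
s=camera('scene');cv2.imwrite('pics/t7.png',cv2.resize(s['color'][80:250,150:330,::-1],None,fx=3,fy=3))
E
```

```text
t 30.55 pos [450.2  83.3 182.8] psi 83.5 w 26.7 gf 40.00224548857659 F [ 0.1 -0.4 -6.7] q [ 0.37  0.02 -0.65  1.91  0.02  1.21 -0.4 ]
609.5,-27,180,83.5 turn [ 0.004 -0.     0.   ] 0deg shift [-0.0916  0.1707  0.0035] 194mm
```

View pics/t7.png

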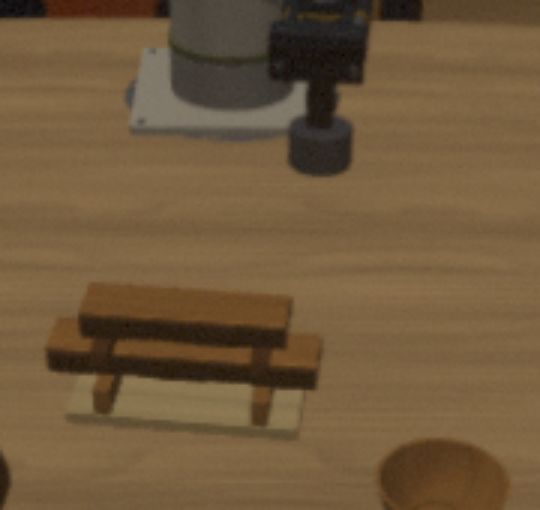

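The weight hangs upright at (320,145), lifted cleanly, and the stack is undisturbed. I'll carry it over.

Request:
play_rows:
  increments: "0 0 0 -0.01 0.019 0 0.1;0 0 0 -0.023 0.043 0 0.1;0 0 0 -0.037 0.07 0 0.1;0 0 0 -0.051 0.097 0 0.1;0 0 0 -0.065 0.123 0 0.1;0 0 0 -0.079 0.148 0 0.1;0 0 0 -0.089 0.166 0 0.1;0 0 0 -0.092 0.171 0 0.1"

```text
time: 31.4
ee_pos: [0.6088, -0.0298, 0.1777]
eef_rot: [0.747, 0.665, -0.001, -0.001]
ft_force: [-0.3, 0.6, -6.7]
width: 0.0266
grip_force: 40.0
```

Request:
play_rows:
  increments: "0 0 0 0 0 0.01 0.1;0 0 0 0 0 0.02 0.1;0 0 0 0 0 0.025 0.1;0 0 0 0 0 0.025 0.1;0 0 0 0 0 0.025 0.1"

```text
time: 31.9
ee_pos: [0.6083, -0.0273, 0.1556]
eef_rot: [0.746, 0.666, -0.0, 0.0]
ft_force: [0.7, -0.6, -6.1]
width: 0.0267
grip_force: 40.0
```

```bash
python3 plan.py 609.5,-27,138,83.5
```

```text
t 31.9 pos [608.3 -27.3 155.6] psi 83.6 w 26.7 gf 40.0026109382452 F [ 0.7 -0.6 -6.1] q [ 0.39  0.39 -0.54  1.57  0.21  1.24 -0.29]
609.5,-27,138,83.5 turn [0.    0.    0.001] 0deg shift [0.0004 0.0011 0.0176] 18mm
```

Request:
play_rows:
  increments: "0 0 0 0 0.001 0.006 0.1;0 0 0 0 0.001 0.011 0.1;0 0 0 0 0.001 0.014 0.1;0 0 0 0 0.001 0.016 0.1;0 0 0 0 0.001 0.018 0.1;0 0 0 0 0.001 0.018 0.1;0 0 0 0 0.001 0.018 0.1"

```text
time: 32.6
ee_pos: [0.6097, -0.0278, 0.1377]
eef_rot: [0.746, 0.666, 0.0, 0.0]
ft_force: [1.0, 0.3, -6.3]
width: 0.0267
grip_force: 40.0
```

Wrist force is still -6.3 N, so it isn't touching yet. I'll lower it a little more.

Request:
play_rows:
  increments: "0 0 0 0 0 0.001 0.1;0 0 0 0 0 0.002 0.1;0 0 0 0 0 0.002 0.1;0 0 0 0 0 0.002 0.1"

```text
time: 33.0
ee_pos: [0.6103, -0.0278, 0.1375]
eef_rot: [0.746, 0.666, 0.001, 0.001]
ft_force: [-4.4, 0.9, 9.0]
width: 0.0268
grip_force: 40.0
```

Contact: the force is now +9 N. I'll release, opening to about 60 mm, then rise.

Request:
play_rows:
  increments: "0 0 0 0 0 0 0.7;0 0 0 0 0 0 0.7;0 0 0 0 0 0 0.7;0 0 0 0 0 0 0.7;0 0 0 0 0 -0.02 0.7;0 0 0 0 0 -0.05 0.7;0 0 0 0 0 -0.08 0.7;0 0 0 0 0 -0.08 0.7"

```text
time: 33.8
ee_pos: [0.6116, -0.0274, 0.22]
eef_rot: [0.746, 0.666, 0.002, 0.002]
ft_force: [0.2, 0.7, 0.4]
width: 0.0609
grip_force: 0.0
```

Request:
play_rows:
  increments: "0 0 0 0.03 -0.04 0 0.7;0 0 0 0.06 -0.08 0 0.7;0 0 0 0.09 -0.12 0 0.7;0 0 0 0.12 -0.16 0 0.7;0 0 0 0.15 -0.18 0 0.7;0 0 0 0.15 -0.18 0 0.7;0 0 0 0.15 -0.18 0 0.7"

```text
time: 34.5
ee_pos: [0.4475, 0.1417, 0.2154]
eef_rot: [0.745, 0.667, -0.0, 0.0]
ft_force: [0.4, -0.8, 0.4]
width: 0.0608
grip_force: 0.0
```

```bash
python3 - <<'E'
from h import *
t=camera('top')
s=camera('scene');cv2.imwrite('pics/t8.png',np.hstack([cv2.resize(t['color'][145:235,235:365,::-1],None,fx=3,fy=3),cv2.resize(s['color'][145:235,150:280,::-1],None,fx=3,fy=3)]))
# short board top at z=.094, weight body (dark grey) top at .129
im=t['color'].astype(int);o=np.array([246,154]);g=im[154:220,246:348]
for n,m,z in(('weight',(g.max(2)-g.min(2)<25)&(g.max(2)<95),.129),):
    m=cv2.morphologyEx(m.astype(np.uint8),cv2.MORPH_OPEN,np.ones((3,3)))
    k=max(cv2.findContours(m,0,1)[0],key=cv2.contourArea)[:,0]+o
    print(n,rect(t,k,z))
st=read_state();print(st['ee_pos'],st['time'])
E
```

```text
weight [607.4 -28.1  53.9  53.7   1.3]
[0.44809313 0.14051199 0.21520608] 34.6
```

View pics/t8.png

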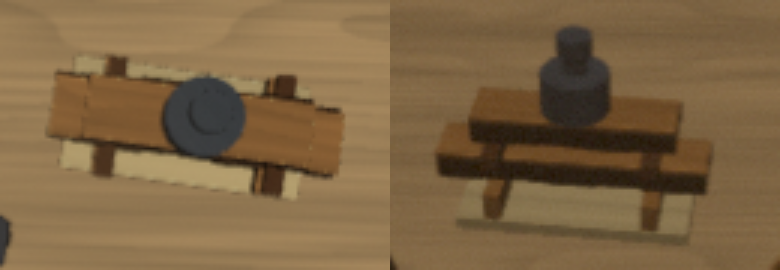

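The picture shows the complete stack, level and centred. The weight stands upright mid-board, measured at (607, -28) mm against the stand centre at (610, -27.5). Handing in.

```bash
python3 -c "
from bench import *
print(close_job())"
```

```text
the job is handed in; nothing more can be done
None
```

The full drying stack is built and handed in at about 35 s of the 136 s allowed; the last pictures showed it level and centred with the weight about 3 mm off the stand's centre, but the hand-in returned no verdict.

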